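# Latch the flange jig and set its clamp screw

## Robot

A 7-joint arm with a two-finger parallel gripper is mounted at the origin on the work surface. World frame = base frame: x ahead of the robot, y to its left, z up, the work surface at z = 0. Lengths are in m, angles in rad, forces in N, time in s.
With the tool pointing down it reaches from about 0.425 to 0.925 m from the base axis. Payload 6.8 kg.
Tool frame: the origin (TCP) lies between the finger pads, 19 mm behind the fingertips; this is the grasp point; z points along the fingers, y is the line along which they close (so a half turn about z gives the same grasp; the last joint's range is limited). The gripper opens to 85 mm and grips with 20 to 120 N. Pads are 22 mm wide; open, the fingers measure 114 mm over their backs; the gripper's body (76 mm by 85 mm) begins 54 mm behind the grasp point. The pads swing forward as they close: fully open they stand 13 mm farther back than shut.
Start: joints at [-1.235, 0.477, 0.022, 1.555, -0.011, 1.109, -0.083], TCP at [0.29, 0.61, 0.25] pointing down, gripper open.
Joint ranges: [-2.96, 2.96], [-0.34, 2.1], [-1.41, 1.46], [0.24, 2.44], [-1.37, 4.51], [0.17, 1.92], [-2.96, 2.96]. Speed limits (rad/s): [2.39, 2.39, 3.14, 3.14, 3.14, 3.14, 3.14].

## Interface

Orientations are given as a 3x3 rotation matrix whose columns are the frame's x, y, z axes.
In Python, from plant import manip gives the robot as it stands.
- The arm moves only by the tool servo_tool, never from a script. Its argument "moves" is text: rows parted by semicolons, each of 5 numbers parted by spaces: the shift along the tool's x, y, z in cm, then the turn about the tool's z in rad, then the closure, from 0 (fully open) to 1 (shut). A call has 1 to 8 rows; each row shifts and turns the commanded pose from where the row before left it, along the tool's axes as they then stand; what a row does not reach is not made up. A row lasts 1/8 s, in which the tool goes at most 62.5 mm and 10.7 degrees, less where a joint would pass 70% of its speed; a pose out of reach is approached as far as the arm can. A call is refused whole if a number of a shift passes 6.25 or a number of a turn 0.188, either way. A call with a gripper value outside its range is refused whole. The fingers move at their own pace and stop on an object; "force" is the grip in N (left out, the last holds). Time passes only in rows, so rows that do not move let the fingers close. It gives the time, the measured TCP pose, the force, the opening and the grip force at its end, in the units of the state.
- manip.get_state(): the state, without advancing time (a new reading comes with each control period).
- manip.read_camera(name): name is "side" or "top"; returns the picture (400x640x3 uint8, red, green, blue); there is no depth.
- manip.get_calibration(name): a dict with "fx", "fy", "cx", "cy" (pixels), "D" ([k1, k2, p1, p2, k3] as OpenCV has them; the pictures are not rectified), "view" (4x4, takes a point from world to camera coordinates). Camera axes: x right, y down, z forward; pixel columns grow to the right and rows downward; lengths in m; the calibration is good to about 2 mm. A picture is of the moment at which its call begins. get_calibration takes no time and is no camera call.
- manip.finish_job(): hands the job in; it is judged then, once.
Trained networks look in the newest picture that a camera, given by its name, has taken for a name from the list of things; names that differ only in an ending like _2 or _b are one class to them, and where a whole thing is asked for, a point or a joint stands for the part that bears it (a point fixed in the world has none). Each returns a list of dicts, best first, with "score" (0 to 1); they miss things now and then, are a little off and sometimes report something else, mostly with a low value. They report only what shows in the picture. A call takes as long as a camera call.
- manip.boxes_of(camera, query): "bbox" ([left, top, right, bottom] in pixels, round what is visible of it).
- manip.trace(camera, query): "mask" (400x640 bool, what is visible of it) and "bbox" ([left, top, right, bottom] in pixels, round what is visible of it).
The state is a dict: "time_s": time; "joint_positions": joint angles; "qd": joint speeds; "joint_efforts": joint torques, N m; "ee_pos": TCP position; "orientation": TCP orientation; "wrist_force": force on the tool from outside, world axes, zero at the start; "wrist_torque": the same for the moment, N m; "opening": opening from 0.0 (shut) to 1.0 (fully open); "gripper_force": force on a finger pad.
Only numpy, scipy, OpenCV 4.12 (cv2) and the standard library are available. Lean on these libraries where they do the work, as an engineer would, in place of code of your own. Each camera call takes 0.05 s, during which the arm holds its last target. There are 200 camera calls.

## Task

Swing the jig's open hasp over so that it lies flat on the closed lid, around the catch stud. Then turn the winged thumbscrew on the lid clockwise until it seats, back it off a quarter turn, and finish still gripping the thumbscrew so that the setting can be locked. Leave the hasp down and do not disturb the loose parts lying about.

Things in the scene. Friction and masses are not known exactly. Their poses are not given: they have to be found in the camera images.
- jig: Flange jig, fixed to the table: aluminium base 200 (x) x 250 (y) x 15 mm, two end walls, closed dark steel lid plate 150 x 224 mm, its flat top 100 mm above the table; a cast flange under the lid. Origin: centre of the underside. Own frame: z up, hasp at its left (+y) end, thumbscrew towards its right (-y) end. Only hasp and screw move.
- hasp (a joint): Hasp: flat steel strap 36 mm wide, 4 mm thick, 76 mm long from its hinge, hinged at the lid's left end about a level axis along the jig's x. Rad: 0 = flat over the lid, pointing to the jig's -y; 1.57 = straight up; up to 2.4 = leaning away from the lid. Starts between 1.4 and 2.2. Stiff hinge (0.04 N m): it stays where it is left, so it must be pressed down.
- hasp_hinge (a point): Point on the hasp's hinge axis, mid-width; fixed, at x 0, y 118 mm, z 104 mm in the jig's frame.
- hasp_tip (a point): Middle of the hasp's free end, 76 mm from the hinge axis; moves with the hasp. A slot 14 mm wide, 32 to 56 mm from the hinge, drops round the catch; the 20 mm from there to the free end are solid.
- catch (a point): Top of the catch: a fixed round steel stud, 8 mm across, standing 10 mm above the lid, at x 0, y 74.5 mm in the jig's frame.
- screw (a joint): Turning of the winged thumbscrew on the lid about its vertical axis. Rad, growing clockwise seen from above; at 0 the wing bar lies along the jig's x axis. It seats against a hard stop at 3.6; starts between 1.0 and 2.4. Friction (0.06 N m) holds it where it is left; it does not rise or sink as it turns.
- wings: The thumbscrew's steel wing bar, to be gripped: flat-sided, 62 mm long overall with round ends, 10 mm thick, 26 mm high, its underside 17 mm and top 43 mm above the lid. Origin: its centre, on the screw's axis; its x lies along the bar, z up. Under it a collar 26 mm across (10 to 17 mm above the lid) on a fixed boss 36 mm across, 10 mm high.
- screw_grip (a point): Fixed point on the thumbscrew's axis at a good height for the TCP, 37 mm above the lid top (137 mm above the table), at x 0, y -45 mm in the jig's frame; grip the wings across their 10 mm flats with the fingers pointing down.
- casting_a: Bystander: loose cast-aluminium flange spool, 72 mm diameter, 58 mm high, standing beside the jig on its right; origin under its centre.
- fitting: Bystander: loose brass fitting, 28 mm diameter, 34 mm high, standing beside the jig on its left; origin under its centre.
- seal_ring: Bystander: loose white plastic ring, 76 mm across, 18 mm high, beyond the jig; origin under its centre.
- casting_b: Bystander: loose cast-aluminium flange spool, 72 mm diameter, 58 mm high, beyond the jig; origin under its centre.
- diaphragm: Bystander: loose flat black rubber disc, 110 mm across, 10 mm high, on the left of the table; origin under its centre.
- carton: Bystander: loose cardboard box 110 x 80 x 60 mm on the right of the table; origin under its centre.
- wrench: Bystander: loose steel wrench lying flat on the left, near the robot; origin under its middle.

How it is judged:
By the outcome, as a careful person would: the job done as asked, in the order asked, and still so for the second after the job is handed in, while the arm keeps its last pose, push and grip.
It also fails if it takes over 72 s, if anything falls off the work surface, if the arm or the gripper's body presses on something with over 40 N, if the wrist force passes 120 N, or if a joint passes its speed limit or range.

## Working session

There is one attempt and no reset: what is moved stays moved. The work goes in short steps, Python scripts to look and compute and a tool call to move; the robot and the scene stay as the last step left them, time stands still between calls to the robot, and variables do not carry over. Pictures are saved under pics/ and viewed, at most 10 in all, crops included, and the job is handed in when it is done.

Besides the shell and the picture viewer there is one more tool, called after ">>>" by a JSON object that holds its "op" and its "data", one argument or row to a line. servo_tool: Moves the arm, as the interface text tells. Its arguments: {"type":"object","properties":{"moves":{"type":"string"},"force":{"type":"number"}},"required":["moves"]}

```bash
mkdir -p pics
python3 - <<'E'
from plant import manip
import cv2, numpy as np
s=manip.get_state(); print(s['time_s'],s['ee_pos'],np.round(s['orientation'],3).tolist(),s['opening'])
for c in('side','top'):
    im=manip.read_camera(c); cv2.imwrite(f'pics/{c}0.png',im[:,:,::-1])
    k=manip.get_calibration(c); print(c,{a:np.round(v,4).tolist() for a,v in k.items()})
    for q in('jig','hasp','screw','wings','catch','fitting','casting_a'):
        for r in manip.trace(c,q)[:2]: 
            m=r['mask'];ys,xs=np.nonzero(m); print(c,q,round(r['score'],2),np.round(r['bbox']).tolist(),m.sum(),xs.mean().round(1),ys.mean().round(1))
E
```

```text
0.0 [0.28959083 0.60910742 0.24902457] [[-0.903, 0.429, -0.001], [0.429, 0.903, -0.002], [-0.0, -0.002, -1.0]] 0.9984352718303307
side {'fx': 382.6535, 'fy': 382.6535, 'cx': 318.7453, 'cy': 199.4783, 'D': [-0.0243, 0.0, 0.0, 0.0, 0.0], 'view': [[-0.9992, -0.0381, 0.0128, 0.5014], [-0.0335, 0.6108, -0.7911, 0.1229], [0.0223, -0.7909, -0.6116, 1.3128], [0.0, 0.0, 0.0, 1.0]]}
side jig 0.58 [259.0, 185.0, 332.0, 260.0] 3841 291.6 223.6
side hasp 0.58 [292.0, 212.0, 308.0, 232.0] 238 300.3 222.3
side catch 0.59 [257.0, 183.0, 333.0, 261.0] 3839 291.7 223.6
side fitting 0.42 [299.0, 265.0, 309.0, 281.0] 88 305.8 273.0
side casting_a 0.74 [231.0, 199.0, 251.0, 227.0] 373 239.0 212.0
side casting_a 0.64 [286.0, 181.0, 302.0, 186.0] 113 292.6 182.8
top {'fx': 411.3966, 'fy': 411.3966, 'cx': 319.7511, 'cy': 197.8456, 'D': [-0.0743, 0.0, 0.0, 0.0, 0.0], 'view': [[-0.012, -0.9999, -0.0103, -0.0067], [-0.9963, 0.0128, -0.085, 0.5454], [0.0852, 0.0092, -0.9963, 1.1422], [0.0, 0.0, 0.0, 1.0]]}
top jig 0.93 [260.0, 139.0, 365.0, 228.0] 6342 313.1 182.0
top jig 0.46 [371.0, 164.0, 394.0, 188.0] 477 382.7 175.5
top hasp 0.61 [260.0, 185.0, 272.0, 196.0] 138 266.5 190.0
top hasp 0.33 [258.0, 138.0, 364.0, 230.0] 6248 312.7 181.9
top screw 0.53 [315.0, 171.0, 342.0, 175.0] 122 328.5 171.4
top catch 0.9 [261.0, 140.0, 364.0, 226.0] 6371 312.7 182.2
top fitting 0.46 [264.0, 105.0, 293.0, 131.0] 341 278.2 115.6
top casting_a 0.86 [321.0, 101.0, 342.0, 129.0] 511 331.8 115.5
top casting_a 0.73 [371.0, 163.0, 394.0, 189.0] 475 382.0 175.3
```

Run:
```python
import cv2,numpy as np
t=cv2.imread('pics/top0.png');s=cv2.imread('pics/side0.png')
cv2.imwrite('pics/c_top.png',cv2.resize(t[95:245,220:420],None,fx=4,fy=4,interpolation=cv2.INTER_CUBIC))
cv2.imwrite('pics/c_side.png',cv2.resize(s[160:300,220:370],None,fx=4,fy=4,interpolation=cv2.INTER_CUBIC))
```

```text
(no output)
```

View pics/c_top.png

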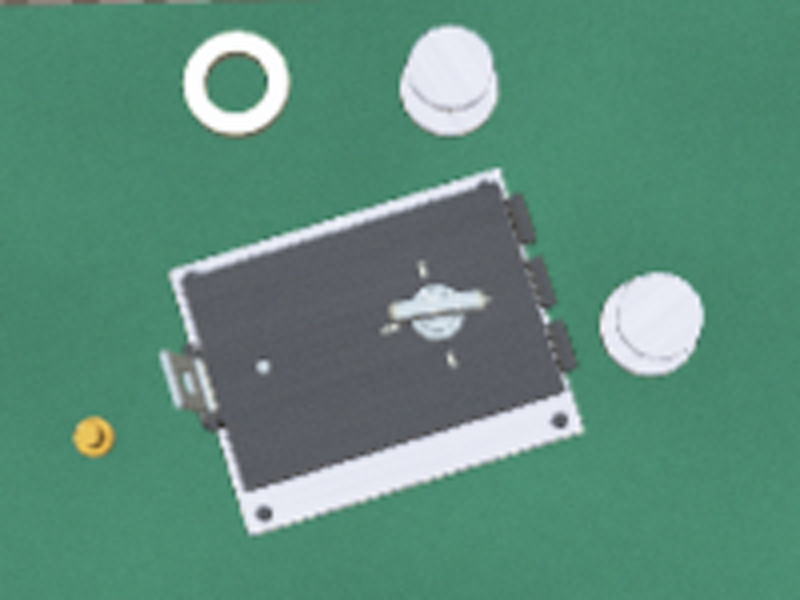

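View pics/c_side.png

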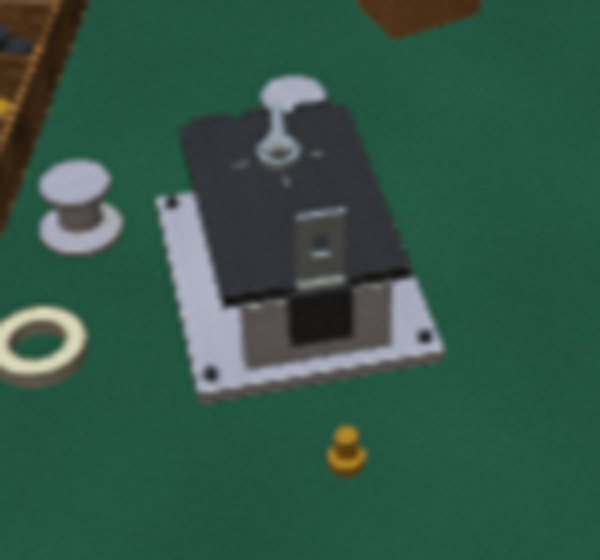

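View pics/top0.png

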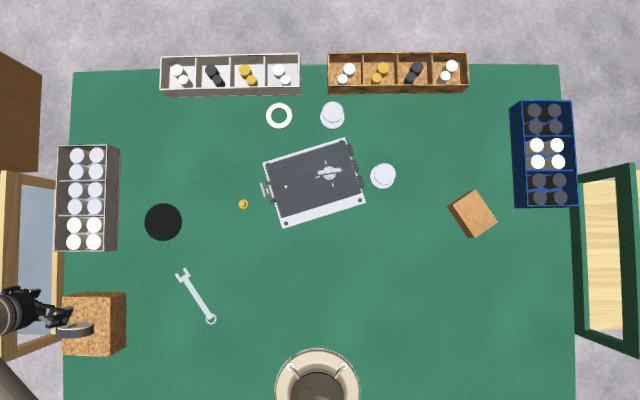

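The top crop shows the jig with its hasp open at the left (crop about 190,380), the catch at (264,366) and the wing bar running from (390,312) to (488,297). The side crop shows the strap standing, with its tip edge near (297–347,210). Next I fit the jig pose from both views.

```bash
cat > h.py <<'E'
from plant import manip
import cv2,numpy as np
from scipy.optimize import least_squares
def proj(c,P):
    k=manip.get_calibration(c);V=np.array(k['view']);K=np.array([[k['fx'],0,k['cx']],[0,k['fy'],k['cy']],[0,0,1]])
    return cv2.projectPoints(np.array(P,float).reshape(-1,1,3),cv2.Rodrigues(V[:3,:3])[0],V[:3,3],K,np.array(k['D']))[0][:,0]
def J2W(p,P):
    c,s=np.cos(p[2]),np.sin(p[2]);P=np.array(P,float).reshape(-1,3)
    return P@np.array([[c,s,0],[-s,c,0],[0,0,1]])+[p[0],p[1],0]
def hasp(a,x,r): # point on the strap: x across, r from hinge
    return [x,.118-r*np.cos(a),.104+r*np.sin(a)]
E
python3 - <<'E'
from h import *
T=lambda u,v:[220+u/4,95+v/4]
S=lambda u,v:[220+u/4,160+v/4]
fix=[('top',[-.1,.125,.015],T(250,533)),('top',[-.1,-.125,.015],T(582,431)),('top',[0,.0745,.11],T(264,366)),('top',[0,-.045,.143],T(439,304)),
('top',[.1,.125,.015],T(172,271)),('top',[-.075,.112,.1],T(248,491)),('top',[-.075,-.112,.1],T(565,393)),
('side',[.1,.125,.015],S(198,389)),('side',[-.1,.125,.015],S(443,350)),('side',[.1,-.125,.015],S(157,198)),('side',[.075,.112,.1],S(228,303)),('side',[-.075,.112,.1],S(410,270)),('side',[0,-.045,.11],S(280,152))]
def f(p): return np.concatenate([proj(c,J2W(p,P))[0]-uv for c,P,uv in fix])
r=least_squares(f,[.65,0,.2],loss='soft_l1');p=r.x;print(p,np.round(f(p).reshape(-1,2),1).tolist())
for c,A in(('side',[(.018,(297,212)),(-.018,(347,207))]),('top',[(.018,(162,350)),(-.018,(180,408))])):
    F=(S if c=='side' else T)
    g=lambda a:np.concatenate([proj(c,J2W(p,hasp(a[0],x,.076)))[0]-F(*uv) for x,uv in A])
    q=least_squares(g,[1.8]);print(c,'hasp',q.x,g(q.x).round(1))
g=lambda a:np.concatenate([proj('top',J2W(p,[d*np.cos(a[0]),-.045-d*np.sin(a[0]),.143]))[0]-T(*uv) for d,uv in((.031,(488,297)),(-.031,(390,312)))])
q=least_squares(g,[1.4]);print('screw',q.x,g(q.x).round(1))
for n,P in(('hinge',[0,.118,.104]),('catch',[0,.0745,.11]),('grip',[0,-.045,.137])):print(n,J2W(p,P).round(4))
np.save('p.npy',p)
E
```

```text
[0.59028209 0.00339879 0.28888756] [[-0.5, 0.7], [0.5, 0.1], [-0.3, -0.0], [-0.5, 0.2], [-0.9, -0.3], [-1.3, 0.3], [0.4, -0.3], [0.1, 0.3], [0.2, -0.6], [-0.0, -0.9], [-1.8, -2.2], [0.5, -1.7], [-0.4, -1.1]]
side hasp [1.6771046] [-0.4  0.5 -0.8 -0.1]
top hasp [1.69183092] [ 0.1  0.2 -0.2 -0.4]
screw [1.71985931] [-0.7  0.1 -0.2  0. ]
hinge [[0.5567 0.1165 0.104 ]]
catch [[0.5691 0.0748 0.11  ]]
grip [[ 0.6031 -0.0397  0.137 ]]
```

>>> {"op": "servo_tool", "data": {
  "moves": "0 0 0 0.168 1; 0 0 0 0.168 1; 0 0 0 0.168 1; 0 0 0 0.168 1; 0 0 0 0.168 1; 0 0 0 0 1",
  "force": 40
}}

```text
time_s: 1.55
ee_pos: [0.2897, 0.6097, 0.25]
orientation: [[-0.285, 0.959, 0.0], [0.959, 0.285, -0.0], [-0.0, 0.0, -1.0]]
wrist_force: [0.1, -0.9, -1.1]
opening: 0.001
gripper_force: 0.0
```

>>> {"op": "servo_tool", "data": {
  "moves": "-5 1.2 0 0 1; -5 1.2 0 0 1; -5 1.2 0 0 1; -5 1.2 0 0 1; -5 1.2 0 0 1; -5 1.2 0 0 1; -5 1.2 0 0 1; 0 0 0 0 1"
}}

```text
time_s: 2.55
ee_pos: [0.4721, 0.2929, 0.2505]
orientation: [[-0.279, 0.96, 0.001], [0.96, 0.279, -0.001], [-0.002, 0.001, -1.0]]
wrist_force: [-0.4, 1.0, 1.1]
opening: 0.005
gripper_force: 0.0
```

```bash
cat >> h.py <<'E'
def where():
    s=manip.get_state();p=np.load('p.npy');c,t=np.cos(p[2]),np.sin(p[2]);d=np.array(s['ee_pos'])-[p[0],p[1],0]
    R=np.array(s['orientation']);y=R[:,1]
    print('t',s['time_s'],'jig xyz',np.round([c*d[0]+t*d[1],-t*d[0]+c*d[1],d[2]],4),'tool y ang (jig)',round(np.arctan2(y[1],y[0])-p[2],4),'z',R[:,2].round(3),'F',np.round(s['wrist_force'],1),'open',round(s['opening'],3),'grip',round(s['gripper_force'],1),'q',np.round(s['joint_positions'],2))
E
python3 -c "from h import *;where()"
```

```text
t 2.55 jig xyz [-0.0308  0.3111  0.2505] tool y ang (jig) -0.0063 z [ 0.001 -0.001 -1.   ] F [-0.4  1.   1.1] open 0.005 grip 0.0 q [-0.93  0.29  0.32  1.86 -0.1   1.01 -0.29]
```

>>> {"op": "servo_tool", "data": {
  "moves": "-5 1 0 0 1; -5 1 0 0 1; -4.5 1 0 0 1; 0 0 4 0 1; 0 0 4 0 1; 0 0 0 0 1"
}}

```text
time_s: 3.3
ee_pos: [0.537, 0.1674, 0.1675]
orientation: [[-0.286, 0.958, -0.006], [0.958, 0.286, -0.002], [-0.001, -0.006, -1.0]]
wrist_force: [-0.8, 0.7, 0.1]
opening: 0.001
gripper_force: 0.0
```

```bash
python3 -c "from h import *;where()"
```

```text
t 3.3 jig xyz [-0.0043  0.1723  0.1675] tool y ang (jig) 0.0016 z [-0.006 -0.002 -1.   ] F [-0.8  0.7  0.1] open 0.001 grip 0.0 q [-0.69  0.41  0.35  1.92 -0.18  0.85  0.05]
```

>>> {"op": "servo_tool", "data": {
  "moves": "-1.5 0.4 0 0 1; -1.5 0 0 0 1; -1.5 0 0 0 1; -1.5 0 0 0 1; -1.5 0 0 0 1; -1.2 0 0 0 1; 0 0 0 0 1"
}}

```text
time_s: 4.18
ee_pos: [0.568, 0.0833, 0.17]
orientation: [[-0.281, 0.96, 0.0], [0.96, 0.281, -0.001], [-0.001, -0.0, -1.0]]
wrist_force: [-0.0, 0.5, 0.0]
opening: 0.004
gripper_force: 0.0
```

>>> {"op": "servo_tool", "data": {
  "moves": "-1 0 1 0 1; -1 0 1 0 1; -1 0 1 0 1; -0.5 0 0.5 0 1; 0 0 0 0 1"
}}

```text
time_s: 4.8
ee_pos: [0.5775, 0.0505, 0.1344]
orientation: [[-0.282, 0.959, -0.001], [0.959, 0.282, -0.001], [-0.0, -0.001, -1.0]]
wrist_force: [0.4, 0.1, -0.7]
opening: 0.001
gripper_force: 0.0
```

```bash
python3 -c "from h import *;where()
im=manip.read_camera('side');cv2.imwrite('pics/s1.png',cv2.resize(im[160:260,220:370,::-1],None,fx=5,fy=5,interpolation=cv2.INTER_CUBIC))"
```

```text
t 4.8 jig xyz [0.0011 0.0488 0.1344] tool y ang (jig) -0.003 z [-0.001 -0.001 -1.   ] F [ 0.4  0.1 -0.7] open 0.001 grip 0.0 q [-0.47  0.48  0.36  1.91 -0.23  0.8   0.3 ]
```

View pics/s1.png

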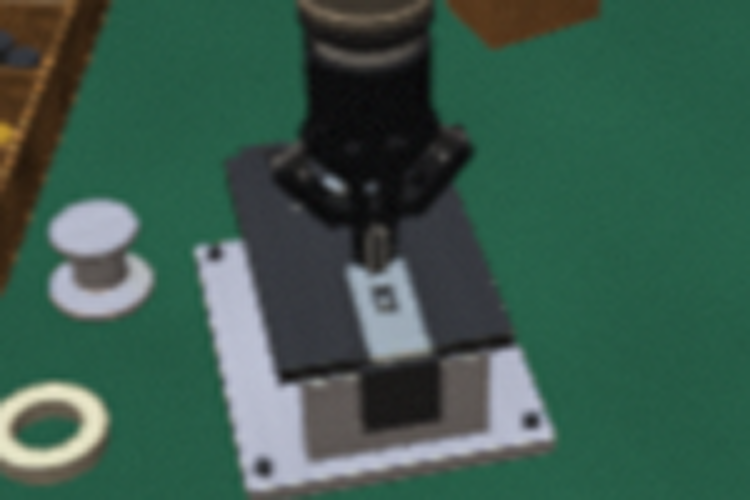

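The fingertip is on the hasp's free end at about (375,265), and the strap lies almost flat with the slot (385,298) around the stud. I'll press down gently to contact.

>>> {"op": "servo_tool", "data": {
  "moves": "0 0 0.3 0 1; 0 0 0.3 0 1; 0 0 0.2 0 1; 0 0 0 0 1"
}}

```text
time_s: 5.35
ee_pos: [0.5775, 0.0514, 0.1268]
orientation: [[-0.283, 0.959, -0.0], [0.959, 0.283, 0.0], [0.0, -0.0, -1.0]]
wrist_force: [-0.2, 0.1, 0.7]
opening: 0.006
gripper_force: 0.0
```

>>> {"op": "servo_tool", "data": {
  "moves": "0 0 0.1 0 1; 0 0 0.1 0 1; 0 0 0 0 1"
}}

```text
time_s: 5.72
ee_pos: [0.5776, 0.0512, 0.1249]
orientation: [[-0.283, 0.959, -0.0], [0.959, 0.283, 0.0], [0.0, -0.0, -1.0]]
wrist_force: [-0.3, -0.5, -0.3]
opening: -0.001
gripper_force: 0.0
```

>>> {"op": "servo_tool", "data": {
  "moves": "0 0 0.1 0 1; 0 0 0.1 0 1; 0 0 0 0 1"
}}

```text
time_s: 6.1
ee_pos: [0.5778, 0.0513, 0.1244]
orientation: [[-0.283, 0.959, 0.0], [0.959, 0.283, 0.001], [0.001, 0.001, -1.0]]
wrist_force: [-4.7, 0.1, 12.5]
opening: -0.005
gripper_force: 6.6
```

>>> {"op": "servo_tool", "data": {
  "moves": "0 0 -3 0 1; 0 0 -5 0 1; -3 0 0 0 0; -3 0 0 0 0; -3.4 -0.1 0 0 0; 0 0 0 0.146 0; 0 0 0 0 0; 0 0 0 0 0"
}}

```text
time_s: 7.1
ee_pos: [0.6032, -0.0384, 0.2028]
orientation: [[-0.144, 0.99, -0.0], [0.99, 0.144, 0.0], [0.0, -0.0, -1.0]]
wrist_force: [0.7, 1.0, 0.3]
opening: 1.001
gripper_force: 0.0
```

```bash
python3 -c "from h import *;where()
im=manip.read_camera('side');cv2.imwrite('pics/s2.png',cv2.resize(im[150:250,220:370,::-1],None,fx=5,fy=5,interpolation=cv2.INTER_CUBIC))"
```

```text
t 7.1 jig xyz [ 0.0005 -0.0438  0.2028] tool y ang (jig) -0.1442 z [-0.  0. -1.] F [0.7 1.  0.3] open 1.001 grip 0.0 q [-0.38  0.44  0.44  1.8  -0.22  0.96  0.31]
```

View pics/s2.png

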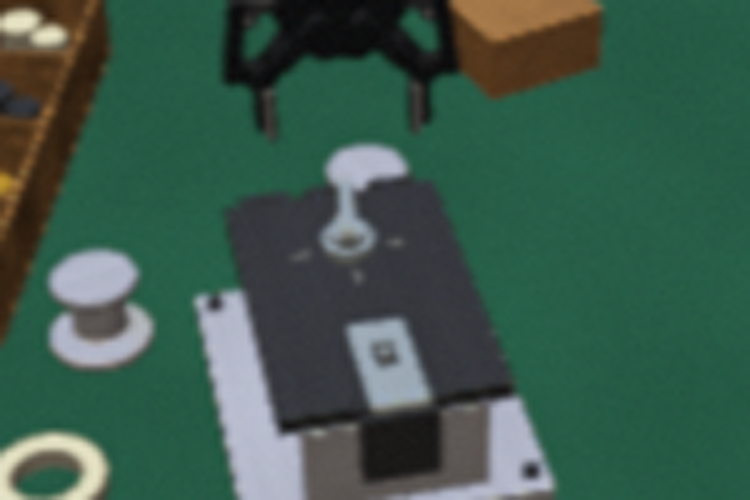

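The hasp lies flat at (390,362) with the stud showing in its slot, and the open gripper is above the wings at (348,190). Now I descend and grip.

>>> {"op": "servo_tool", "data": {
  "moves": "-0.1 0 3 0 0; 0 0 3 0 0; 0 0 0.4 0 0; 0 0 0 0 1; 0 0 0 0 1; 0 0 0 0 1; 0 0 0 0 1; 0 0 0 0 1",
  "force": 60
}}

```text
time_s: 8.15
ee_pos: [0.6039, -0.0401, 0.1397]
orientation: [[-0.14, 0.99, 0.001], [0.99, 0.14, 0.0], [0.0, 0.001, -1.0]]
wrist_force: [1.0, 0.8, 4.2]
opening: 0.101
gripper_force: 59.5
```

```bash
python3 -c "from h import *;where();print(manip.get_state()['wrist_torque'])"
```

```text
t 8.15 jig xyz [ 0.0006 -0.0456  0.1397] tool y ang (jig) -0.148 z [ 0.001  0.    -1.   ] F [1.  0.8 4.2] open 0.101 grip 59.5 q [-0.35  0.51  0.41  1.85 -0.27  0.83  0.34]
[ 0.04985128  0.15275462 -0.02346053]
```

>>> {"op": "servo_tool", "data": {
  "moves": "0 0 0 0.15 1; 0 0 0 0.15 1; 0 0 0 0.15 1; 0 0 0 0.15 1; 0 0 0 0.15 1; 0 0 0 0.15 1; 0 0 0 0.15 1; 0 0 0 0.15 1"
}}

```text
time_s: 9.15
ee_pos: [0.6033, -0.0398, 0.1397]
orientation: [[0.874, 0.486, -0.0], [0.486, -0.874, 0.001], [0.0, -0.001, -1.0]]
wrist_force: [-4.6, 1.1, 5.9]
opening: 0.106
gripper_force: 60.0
```

>>> {"op": "servo_tool", "data": {
  "moves": "0 0 0 0.1 1; 0 0 0 0.1 1; 0 0 0 0.1 1; 0 0 0 0.1 1; 0 0 0 0.1 1; 0 0 0 0 1; 0 0 0 0 1"
}}

```text
time_s: 10.02
ee_pos: [0.6032, -0.0395, 0.1396]
orientation: [[1.0, 0.012, -0.001], [0.012, -1.0, 0.002], [-0.001, -0.002, -1.0]]
wrist_force: [-4.1, 2.1, 8.7]
opening: 0.102
gripper_force: 60.3
```

```bash
python3 -c "from h import *;where();print(manip.get_state()['wrist_torque'])"
```

```text
t 10.025 jig xyz [ 1.000e-04 -4.480e-02  1.396e-01] tool y ang (jig) -1.8476 z [-0.001  0.002 -1.   ] F [-4.1  2.1  8.7] open 0.102 grip 60.3 q [-0.64  0.64  0.85  1.87 -0.61  0.92 -1.06]
[ 0.48274399  0.74102511 -0.06976458]
```

>>> {"op": "servo_tool", "data": {
  "moves": "0 0 0 0.05 1; 0 0 0 0.05 1; 0 0 0 0.05 1; 0 0 0 0.04 1; 0 0 0 0 1"
}}

```text
time_s: 10.65
ee_pos: [0.6032, -0.0394, 0.1396]
orientation: [[0.984, -0.176, -0.001], [-0.176, -0.984, 0.001], [-0.001, -0.001, -1.0]]
wrist_force: [-4.1, 3.5, 10.5]
opening: 0.103
gripper_force: 60.4
```

```bash
python3 -c "from h import *;where();print(manip.get_state()['wrist_torque'])"
```

```text
t 10.65 jig xyz [ 0.0002 -0.0447  0.1396] tool y ang (jig) -2.0369 z [-0.001  0.001 -1.   ] F [-4.1  3.5 10.5] open 0.103 grip 60.4 q [-0.67  0.66  0.9   1.87 -0.65  0.93 -1.21]
[0.492708   0.80976153 0.23778197]
```

>>> {"op": "servo_tool", "data": {
  "moves": "0 0 0 0.03 1; 0 0 0 0.03 1; 0 0 0 0 1"
}}

```text
time_s: 11.02
ee_pos: [0.6032, -0.0394, 0.1397]
orientation: [[0.973, -0.232, -0.001], [-0.232, -0.973, 0.001], [-0.001, -0.001, -1.0]]
wrist_force: [-3.8, 1.4, 8.8]
opening: 0.104
gripper_force: 69.1
```

```bash
python3 -c "from h import *;where();print(manip.get_state()['wrist_torque'])"
```

```text
t 11.025 jig xyz [ 0.0002 -0.0447  0.1397] tool y ang (jig) -2.0939 z [-0.001  0.001 -1.   ] F [-3.8  1.4  8.8] open 0.104 grip 69.1 q [-0.68  0.67  0.92  1.87 -0.66  0.94 -1.26]
[0.385066   0.8592652  1.28870403]
```

>>> {"op": "servo_tool", "data": {
  "moves": "0 0 0 -0.15 1; 0 0 0 -0.15 1; 0 0 0 -0.15 1; 0 0 0 -0.15 1; 0 0 0 -0.15 1; 0 0 0 -0.15 1; 0 0 0 -0.15 1; 0 0 0 -0.15 1"
}}

```text
time_s: 12.02
ee_pos: [0.6035, -0.04, 0.1397]
orientation: [[0.568, 0.823, 0.0], [0.823, -0.568, 0.001], [0.001, -0.0, -1.0]]
wrist_force: [-2.0, -0.1, 5.1]
opening: 0.102
gripper_force: 59.8
```

>>> {"op": "servo_tool", "data": {
  "moves": "0 0 0 -0.15 1; 0 0 0 -0.1 1; 0 0 0 -0.1 1; 0 0 0 0 1; 0 0 0 0 1"
}}

```text
time_s: 12.65
ee_pos: [0.6036, -0.0401, 0.1396]
orientation: [[0.258, 0.966, 0.0], [0.966, -0.258, 0.001], [0.001, 0.0, -1.0]]
wrist_force: [-1.7, 1.0, 6.5]
opening: 0.103
gripper_force: 59.9
```

```bash
python3 -c "from h import *;where();print(manip.get_state()['wrist_torque'])"
```

```text
t 12.65 jig xyz [ 0.0004 -0.0455  0.1396] tool y ang (jig) -0.5496 z [ 0.     0.001 -1.   ] F [-1.7  1.   6.5] open 0.103 grip 59.9 q [-0.42  0.53  0.51  1.85 -0.34  0.84  0.01]
[ 0.10677655  0.43734427 -0.00141879]
```

>>> {"op": "servo_tool", "data": {
  "moves": "0 0 0 -0.05 1; 0 0 0 -0.043 1; 0 0 0 0 1; 0 0 0 0 1; 0 0 0 0 1"
}}

```text
time_s: 13.28
ee_pos: [0.6037, -0.0401, 0.1397]
orientation: [[0.167, 0.986, 0.001], [0.986, -0.167, 0.0], [0.0, 0.001, -1.0]]
wrist_force: [-2.1, 0.8, 6.8]
opening: 0.103
gripper_force: 59.9
```

```bash
python3 -c "from h import *;where()
im=manip.read_camera('side');cv2.imwrite('pics/s3.png',cv2.resize(im[160:260,220:370,::-1],None,fx=5,fy=5,interpolation=cv2.INTER_CUBIC))
im=manip.read_camera('top');cv2.imwrite('pics/t3.png',cv2.resize(im[95:245,220:420,::-1],None,fx=4,fy=4,interpolation=cv2.INTER_CUBIC))"
```

```text
t 13.275 jig xyz [ 0.0005 -0.0455  0.1397] tool y ang (jig) -0.4565 z [ 0.001  0.    -1.   ] F [-2.1  0.8  6.8] open 0.103 grip 59.9 q [-0.4   0.53  0.49  1.85 -0.32  0.84  0.08]
```

View pics/s3.png

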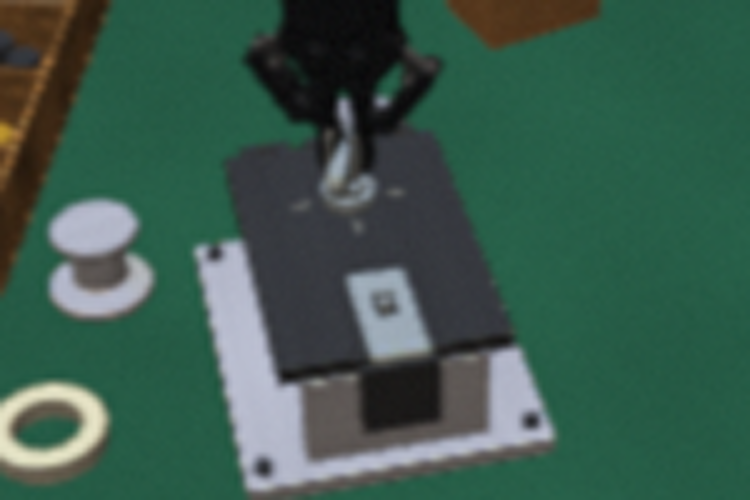

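View pics/t3.png

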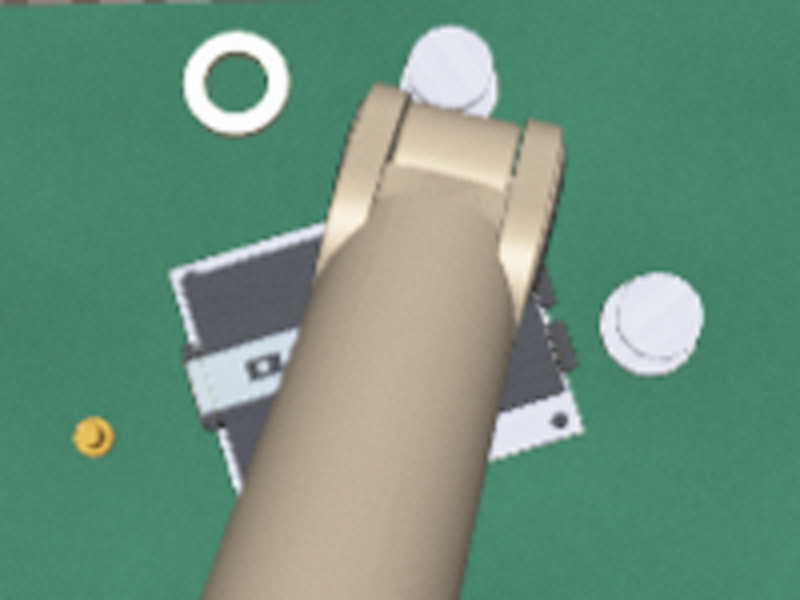

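The hasp is flat at (390,312) with the stud in its slot, the wings are held by the fingers at (345,160), and the ring, fitting and castings sit where they were. The screw reads 2.03 rad, a quarter turn back from the seat, so I'll hand in.

```bash
python3 -c "from plant import manip;print(manip.finish_job())"
```

```text
the job is handed in; nothing more can be done
None
```

I handed the job in at 13.4 s: the hasp lies flat around the catch stud, and the thumbscrew was turned to its seat, backed off a quarter turn to about 2.03 rad (from the tool angle) and is still gripped at 60 N, with the loose parts near the jig where they were.

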